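Free the window flap and hold it at its balance point

TASK

The flap over the window of the small white unit is locked shut by a red transit pin that is snapped into the socket at its side: with the flap still shut, pull the pin straight up out of its socket and put it in the blue parts tray. Then take the flap's blue bar, swing the flap up gently to its over-centre balance point, where it stands straight upright, and finish there with the bar still gripped, so that the flap drops neither forward nor backward while the window is wiped. Do not let the flap fall shut or go over backwards, and leave the other things on the worktop where they are.

Things in the scene. Friction and masses are not known exactly. Their poses are not given: they have to be found in the camera images.
- window_unit: white housing 150 x 110 x 68 mm with a window in its top, fixed to the worktop; origin on the worktop under it; its x axis points from the bar (front) to the hinge (back), z up. An aluminium socket block, 40 x 40 mm, stands at its -y side (centre at x -20, y -75 mm)
- flap_hinge (a point): middle of the flap's hinge line, at x +60, y 0, z 80 mm of window_unit; the hinge line runs along window_unit's y; aluminium hinge cheeks at y +-58 mm reach up to z 94 mm
- flap (a joint): angle of the flap about its hinge: 0 shut (level, pointing to window_unit's -x), pi/2 = 1.571 straight upright (its balance point), 2.9 thrown right over to the back. Weight about 0.3 kg with its centre about 65 mm from the hinge, in the flap's mid plane; the hinge is nearly frictionless, there is no stay. Fingers that pinch the bar can stay pointing down: it turns between them
- flap_bar (a point): middle of the flap's blue grip bar: a round bar 12 mm thick, 90 mm long, parallel to the hinge line, 160 mm from it in the flap's mid plane, carried by two arms 7 mm wide at +-42 mm, each side of this point. The flap's plate (100 mm wide, 10 mm thick) ends 42 mm from the bar's centre. Shut, the bar is 80 mm above the worktop with nothing under it
- transit_pin: red-headed transit pin, 86 mm tall, 60 g; origin at its tip, z axis up through the head. Steel shaft 12 mm round, 46 mm long, with a groove; then a red disc 26 mm across, 6 mm thick; then a red upright grip tab 10 mm thick (its x) by 26 mm wide (its y), from 50 to 86 mm above the tip.
- pin_grip (a point): point in the middle of the pin's grip tab, 70 mm above its tip
- pin_mid (a point): point on the pin's axis, 43 mm above its tip (half its length)
- socket_mouth (a point): centre of the mouth of the socket, 72 mm above the worktop; the bore is 14 mm square, 32 mm deep, straight down. The pin stands in it to its floor, through a slotted ear of the flap; two sprung balls snap into the pin's groove and let go at a pull of about 5 to 10 N
- parts_tray: open blue tray 130 (x) x 100 (y) x 26 mm, walls 4 mm, fixed; origin at the centre of its underside; to the left or to the right of the unit
- tape_roll: white roll of tape, 72 mm across, 24 mm high; leave alone
- white_cup: white cup 71 mm across, 90 mm high; leave alone
- teal_tube: teal tube with blue cap standing upright, 29 mm across, 141 mm high; leave alone
- timer: white timer 50 x 62 x 21 mm; leave alone

How it is judged:
By the outcome, as a careful person would: the job done as asked, in the order asked, and still so for the second after the job is handed in, while the arm keeps its last pose, push and grip.
It also fails if it takes over 54 s, if anything falls off the work surface, if the arm or the gripper's body presses on something with over 40 N, if the wrist force passes 120 N, or if a joint passes its speed limit or range.

ROBOT

A 7-joint arm with a two-finger parallel gripper is mounted at the origin on a cart in front of the work surface, level with it; the furniture and walls round the work are solid. World frame = base frame: x ahead of the robot, y to its left, z up, the work surface at z = 0. Lengths are in m, angles in degrees, forces in N, time in s.
With the tool pointing down it reaches from about 0.425 to 0.875 m from the base axis. Payload 4.7 kg.
Tool frame: the origin (TCP) lies between the finger pads, 19 mm behind the fingertips; this is the grasp point; z points along the fingers, y is the line along which they close (so a half turn about z gives the same grasp; the last joint's range is limited). The gripper opens to 87 mm and grips with 3 to 60 N. Pads are 19 mm wide; open, the fingers measure 117 mm over their backs; the gripper's body (75 mm by 190 mm) begins 51 mm behind the grasp point.
Start: joints at [-74.364, 18.392, -4.016, 83.108, 1.295, 78.541, -3.26], TCP at [0.166, 0.628, 0.241] pointing down, gripper open.
Joint ranges: [-163.93, 163.93], [-17.29, 119.83], [-79.2, 71.16], [3.27, 140.29], [-89.18, 269.18], [5.43, 117.66], [-154.24, 154.24]. Speed limits (degrees/s): [147.25, 147.25, 180, 180, 180, 180, 180].

INTERFACE

Orientations are given as [roll, pitch, yaw] about the fixed x, y, z axes, in that order (R = Rz(yaw) Ry(pitch) Rx(roll)).
In Python, from cell import env gives the robot as it stands.
- The arm moves only by the shell command python3 steer.py 'ROWS' [FORCE]. ROWS is a JSON list of rows, 1 to 8 of them, each of 5 numbers: dx, dy, dz in units of 5 mm, then a turn about the tool's z in units of 10 degrees, then the finger opening in m; each row is the pose to reach, as a shift and turn from the pose commanded when the command began, along the tool's axes at that moment; what a row does not reach only later rows make up. A row lasts 1/12 s, in which the tool goes at most 0.0417 m and 7.16 degrees, less where a joint would pass 70% of its speed; a pose out of reach is approached as far as the arm can. The fingers move at their own pace and stop on an object; FORCE is the grip in N (left out, the last holds). Time passes only in rows, so rows that do not move let the fingers close. It prints the time, the measured TCP pose, the force, the opening and the grip force at its end. Input that does not fit is refused with a message, and nothing moves.
- env.get_obs(): the state, without advancing time (a new reading comes with each control period).
- env.read_camera(name): name is "side" or "top" or "wrist"; returns a dict with "color" (384x512x3 uint8, blue, green, red), "fx", "fy", "cx", "cy" (pixels), "world_from_camera" (4x4, takes a point from camera to world coordinates). Camera axes: x right, y down, z forward; pixel columns grow to the right and rows downward; lengths in m; the calibration is good to about 2 mm. A picture is of the moment at which its call begins. There is no depth.
- env.sign_off(): hands the job in; it is judged then, once.
The state is a dict: "time_s": time; "qpos": joint angles; "joint_velocities": joint speeds; "effort": joint torques, N m; "tool_pos": TCP position; "tool_rot": TCP orientation; "force": force on the tool from outside, world axes, zero at the start; "wrist_torque": the same for the moment, N m; "grip_width": finger opening in m; "grasp_force": force on a finger pad.
Only numpy, scipy, OpenCV 4.12 (cv2) and the standard library are available. Lean on these libraries where they do the work, as an engineer would, in place of code of your own. Each camera call takes 0.05 s, during which the arm holds its last target. There are 200 camera calls.

## Working session

There is one attempt and no reset: what is moved stays moved. The work goes in short steps, Python scripts to look and compute and a shell command to move; the robot and the scene stay as the last step left them, time stands still between calls to the robot, and variables do not carry over. Pictures are saved under pics/ and viewed, at most 10 in all, crops included, and the job is handed in when it is done.

```bash
ls; mkdir -p pics; python3 - <<'E'
from cell import env
import cv2,numpy as np
print(env.get_obs())
for n in ["side","top"]:
    d=env.read_camera(n); cv2.imwrite(f"pics/{n}0.png",d["color"]); print(n,d["fx"],d["fy"],d["cx"],d["cy"],np.round(d["world_from_camera"],4).tolist())
E
```

```text
cell.py
pics
steer.py
{'time_s': 0.0, 'qpos': array([-74.3633985 ,  18.43774765,  -4.01586193,  83.1724085 ,
         1.29455857,  78.53938933,  -3.25995023]), 'joint_velocities': array([-0.02241281,  0.00717224,  0.03243376,  0.04052402, -0.02681954,
       -0.02507366,  0.0262123 ]), 'effort': array([-4.54745259e-04, -4.91271079e+01, -4.04367289e-01, -3.12540793e+01,
       -6.41605980e-02,  4.32964310e-02,  1.59189367e-04]), 'tool_pos': array([0.16626991, 0.62786679, 0.24019822]), 'tool_rot': array([-1.79895669e+02,  5.03550501e-03,  1.65173373e+02]), 'force': array([-0.54017983,  0.51948473, -0.37551938]), 'wrist_torque': array([ 0.00503608, -0.02777794,  0.0111113 ]), 'grasp_force': 0.0, 'grip_width': 0.0873326220564629}
side 453.695696366921 453.695696366921 251.74781912567366 198.36013131712934 [[0.8973, -0.2616, 0.3556, 0.1071], [-0.4414, -0.5441, 0.7135, -0.9854], [0.0068, -0.7972, -0.6037, 0.8553], [0.0, 0.0, 0.0, 1.0]]
top 389.1864339626597 389.1864339626597 252.54094560816026 187.58802198809295 [[0.017, -0.9966, 0.0809, 0.4836], [-0.9997, -0.0155, 0.0197, -0.0793], [-0.0184, -0.0812, -0.9965, 1.1546], [0.0, 0.0, 0.0, 1.0]]
```
View pics/side0.png

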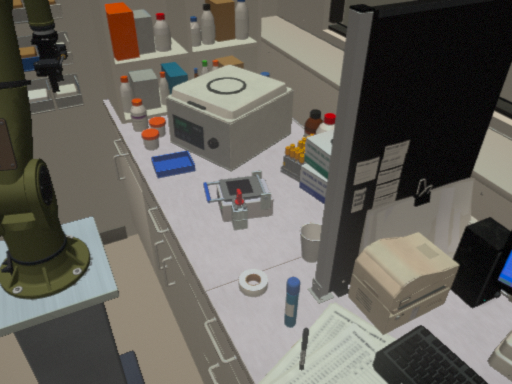

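View pics/top0.png

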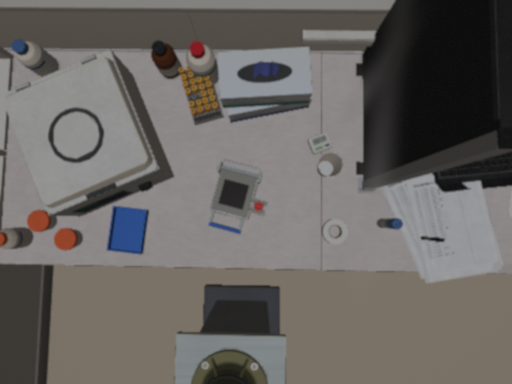

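```bash
cat > h.py <<'E'
import cv2,numpy as np
from cell import env
def pix(d,P):
    T=np.linalg.inv(d["world_from_camera"]);p=T[:3,:3]@np.asarray(P)+T[:3,3]
    return np.array([d["fx"]*p[0]/p[2]+d["cx"],d["fy"]*p[1]/p[2]+d["cy"]])
def ray(d,uv):
    T=d["world_from_camera"];r=T[:3,:3]@np.array([(uv[0]-d["cx"])/d["fx"],(uv[1]-d["cy"])/d["fy"],1]);return T[:3,3],r/np.linalg.norm(r)
def plane(d,uv,z):
    o,r=ray(d,uv);return o+r*(z-o[2])/r[2]
def tri(da,ua,db,ub):
    A=np.zeros((3,3));b=np.zeros(3)
    for d,u in((da,ua),(db,ub)):
        o,r=ray(d,u);M=np.eye(3)-np.outer(r,r);A+=M;b+=M@o
    return np.linalg.solve(A,b)
def blobs(d,col,amin=8):
    hsv=cv2.cvtColor(d["color"],cv2.COLOR_BGR2HSV);h,s,v=cv2.split(hsv)
    m=((h>105)&(h<130)&(s>110)&(v>50)) if col=="blue" else (((h<8)|(h>172))&(s>110)&(v>60))
    n,l,st,c=cv2.connectedComponentsWithStats(m.astype(np.uint8))
    out=[]
    for i in range(1,n):
        if st[i,4]>=amin:
            ys,xs=np.nonzero(l==i);out.append((c[i],st[i,4],cv2.minAreaRect(np.c_[xs,ys].astype(np.float32)),np.c_[xs,ys]))
    return out
E
python3 - <<'E'
from h import *
S=env.read_camera("side");T=env.read_camera("top")
for n,d,box in(("S",S,(140,130,300,260)),("T",T,(90,150,300,270))):
    for c in("blue","red"):
        for b in blobs(d,c):
            if box[0]<b[0][0]<box[2] and box[1]<b[0][1]<box[3]: print(n,c,np.round(b[0],1),b[1],np.round(cv2.boxPoints(b[2]),0).tolist())
w=cv2.resize(S["color"][165:235,190:290],None,fx=6,fy=6,interpolation=cv2.INTER_CUBIC)
w2=cv2.resize(T["color"][150:240,200:280],None,fx=4.667,fy=4.667,interpolation=cv2.INTER_CUBIC)
w2=cv2.resize(w2,(373,420));w=cv2.resize(w,(420,294))
o=np.zeros((420,793,3),np.uint8);o[:294,:420]=w;o[:,420:]=w2;cv2.imwrite("pics/crop1.png",o)
E
```

```text
S blue [172.8 163.4] 765 [[151.0, 157.0], [190.0, 149.0], [194.0, 170.0], [155.0, 177.0]]
S blue [206.6 191.5] 53 [[203.0, 183.0], [206.0, 183.0], [210.0, 200.0], [207.0, 200.0]]
S red [150.9 136.9] 51 [[142.0, 135.0], [158.0, 131.0], [160.0, 137.0], [143.0, 141.0]]
S red [238.6 196.9] 90 [[232.0, 190.0], [240.0, 188.0], [244.0, 203.0], [236.0, 205.0]]
T blue [127.2 229.7] 1482 [[107.0, 249.0], [113.0, 206.0], [147.0, 210.0], [141.0, 254.0]]
T blue [224.5 227.3] 83 [[210.0, 225.0], [210.0, 222.0], [240.0, 230.0], [239.0, 233.0]]
T red [258.1 205.8] 61 [[254.0, 202.0], [262.0, 202.0], [262.0, 210.0], [254.0, 210.0]]
```

View pics/crop1.png

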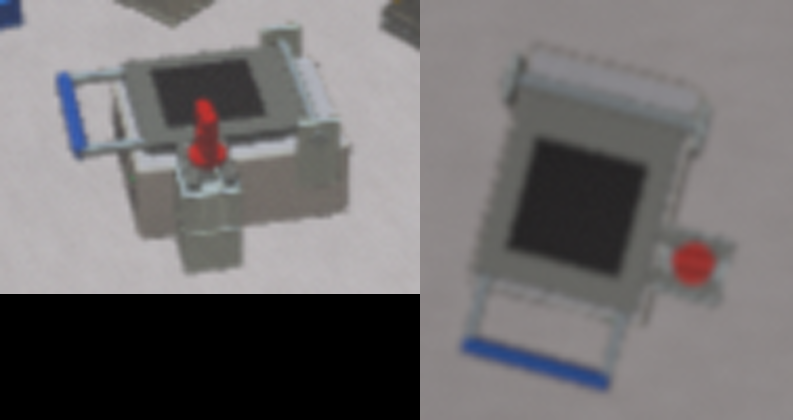

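```bash
python3 - <<'E'
from h import *
S=env.read_camera("side");T=env.read_camera("top")
bs=[b for b in blobs(S,"blue") if 195<b[0][0]<215 and 180<b[0][1]<205][0]
bt=[b for b in blobs(T,"blue") if 200<b[0][0]<245 and 215<b[0][1]<240][0]
def mid(b):
    r=b[2];q=cv2.boxPoints(r);e=sorted([(np.linalg.norm(q[i]-q[(i+1)%4]),(q[i]+q[(i+1)%4])/2) for i in range(4)],key=lambda t:t[0])
    return e[0][1],e[1][1]
print("bar tri centre",tri(S,bs[2][0],T,bt[2][0]))
for d,b in((S,bs),(T,bt)):
    a,c=[plane(d,p,.082) for p in mid(b)];v=a-c;v*=np.sign(v[1]);print(a,c,(a+c)/2,np.linalg.norm(v),"yaw unit",np.degrees(np.arctan2(v[1],v[0]))-90)
ps=[b for b in blobs(S,"red") if 225<b[0][0]<250 and 180<b[0][1]<210][0]
pt=[b for b in blobs(T,"red") if 250<b[0][0]<266 and 195<b[0][1]<215][0]
print("pin tri",tri(S,ps[0],T,pt[0]),"top@.1",plane(T,pt[0],.1),"side@.1",plane(S,ps[0],.1))
tt=[b for b in blobs(T,"blue") if 100<b[0][0]<150 and b[1]>500][0]
ts=[b for b in blobs(S,"blue") if 140<b[0][0]<200 and b[1]>500][0]
for d,b in((T,tt),(S,ts)):
    q=np.array([plane(d,p,.02) for p in cv2.boxPoints(b[2])]);print("tray",np.round(q.mean(0),3),np.round(q,3).tolist())
E
```

```text
bar tri centre [0.460398   0.01685237 0.08078234]
[0.47025984 0.05720095 0.082     ] [ 0.45070803 -0.02496992  0.082     ] [0.46048394 0.01611551 0.082     ] 0.08446493536849518 yaw unit -13.384129526578235
[0.47023847 0.05747588 0.082     ] [ 0.44982626 -0.02353844  0.082     ] [0.46003237 0.01696872 0.082     ] 0.0835462644042373 yaw unit -14.141781104991011
pin tri [ 0.52016449 -0.07457956  0.10297305] top@.1 [ 0.51990717 -0.07441234  0.1       ] side@.1 [ 0.5221638  -0.07112038  0.1       ]
tray [0.447 0.307 0.02 ] [[0.39, 0.363, 0.02], [0.516, 0.351, 0.02], [0.504, 0.251, 0.02], [0.379, 0.263, 0.02]]
tray [0.446 0.297 0.02 ] [[0.392, 0.367, 0.02], [0.53, 0.355, 0.02], [0.497, 0.226, 0.02], [0.367, 0.24, 0.02]]
```

```bash
cat >> h.py <<'E'
from scipy.spatial.transform import Rotation as Ro
def rel(P,yaw=None):
    o=env.get_obs();R=Ro.from_euler("xyz",o["tool_rot"],degrees=True)
    s="shift "+str(np.round(R.inv().apply(np.array(P)-o["tool_pos"]),4))
    if yaw is not None: s+=" turn %.1f"%(-((yaw-o["tool_rot"][2]+180)%360-180))
    print(s)
E
python3 - <<'E'
from h import *
S=env.read_camera("side")
print(plane(S,(239,160),0),plane(S,(174,118),0))
rel((.40,.27,.26),120); rel((.52,-.0747,.22),76)
E
```

```text
[0.66918271 0.24547004 0.        ] [0.56500034 0.64842843 0.        ]
shift [-0.3175 -0.2866 -0.0188] turn 45.2
shift [-0.5218 -0.5891  0.0213] turn 89.2
```

The rows are not in the units I measure in: shifts go in units of 5 mm and turns go in units of 10 degrees. I convert before sending: -0.318 m is -63.6, -0.287 m is -57.4, 45 degrees is 4.5.

```bash
python3 steer.py '[[-63.6, -57.4, -3.8, 4.5, 0.04], [-63.6, -57.4, -3.8, 4.5, 0.04], [-63.6, -57.4, -3.8, 4.5, 0.04], [-63.6, -57.4, -3.8, 4.5, 0.04], [-63.6, -57.4, -3.8, 4.5, 0.04], [-63.6, -57.4, -3.8, 4.5, 0.04], [-63.6, -57.4, -3.8, 4.5, 0.04], [-63.6, -57.4, -3.8, 4.5, 0.04]]' 20
python3 -c "
from h import *
rel((.40,.20,.25),110);rel((.52,-.0747,.22),76)"
```

```text
time_s: 1.02
tool_pos: [0.349, 0.3476, 0.2564]
tool_rot: [180.0, -0.0, 120.1]
force: [0.4, 0.6, 0.4]
grip_width: 0.0437
grasp_force: 0.0
shift [-0.1532 -0.0298  0.0063] turn 10.1
shift [-0.4511 -0.0637  0.0361] turn 44.1
```

```bash
python3 steer.py '[[-90.2, -12.8, 3.2, 4.4, 0.04], [-90.2, -12.8, 3.2, 4.4, 0.04], [-90.2, -12.8, 3.2, 4.4, 0.04], [-90.2, -12.8, 3.2, 4.4, 0.04], [-90.2, -12.8, 3.2, 4.4, 0.04], [-90.2, -12.8, 3.2, 4.4, 0.04], [-90.2, -12.8, 3.2, 4.4, 0.04], [-90.2, -12.8, 3.2, 4.4, 0.04]]' 
python3 -c "
from h import *
rel((.52,-.0747,.22),76)"
```

```text
time_s: 1.68
tool_pos: [0.4739, 0.0387, 0.2447]
tool_rot: [179.9, -0.1, 76.1]
force: [0.4, -0.8, 0.2]
grip_width: 0.0397
grasp_force: 0.0
shift [-0.0991  0.0719  0.0246] turn 0.1
```

To row units: -0.099 m is -19.8, 0.072 m is 14.4.

```bash
python3 steer.py '[[-19.8, 14.4, 5, 0, 0.04], [-19.8, 14.4, 5, 0, 0.04], [-19.8, 14.4, 5, 0, 0.04], [-19.8, 14.4, 5, 0, 0.04], [-19.8, 14.4, 5, 0, 0.04], [-19.8, 14.4, 5, 0, 0.04]]' 
python3 - <<'E'
from h import *
W=env.read_camera("wrist");cv2.imwrite("pics/w1.png",W["color"])
for b in blobs(W,"red",40): print(np.round(b[0],1),b[1],b[2],plane(W,b[0],.126))
rel((.52,-.0747,.22),76)
E
```

```text
time_s: 2.18
tool_pos: [0.5197, -0.0721, 0.2192]
tool_rot: [-180.0, -0.0, 76.2]
force: [-0.2, 1.0, -0.0]
grip_width: 0.0398
grasp_force: 0.0
[257.8 196.8] 714 ((258.0, 198.5), (39.0, 26.0), 90.0) [ 0.52142843 -0.06716348  0.126     ]
shift [-0.0033  0.0011 -0.0006] turn 0.3
```

View pics/w1.png

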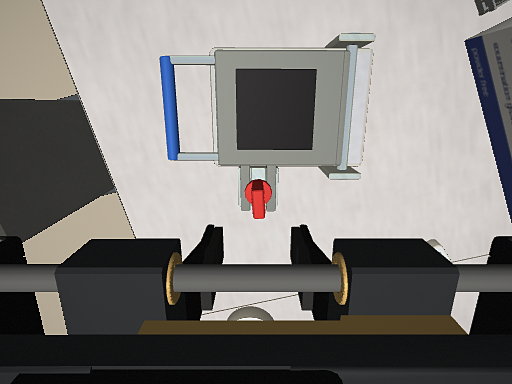

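```bash
python3 - <<'E'
from h import *
W=env.read_camera("wrist");T=env.read_camera("top")
r=[b for b in blobs(W,"red",40) if abs(b[0][0]-258)<20][0][3]
for y in range(r[:,1].min(),r[:,1].max()+1,3):
    x=r[r[:,1]==y,0];print(y,x.min(),x.max(),end=' | ')
top=plane(W,(258,(190)),.092);print("\ndisc",top)
g=r[r[:,1]>208];print("tab front top",plane(W,g.mean(0),.12))
b=[b for b in blobs(W,"blue",100) if b[0][0]<200 and b[0][0]>150][0]
q=b[3];lo=q[q[:,1]>q[:,1].max()-4].mean(0);hi=q[q[:,1]<q[:,1].min()+4].mean(0)
A,B=plane(W,lo,.083),plane(W,hi,.083);print(A,B,(A+B)/2,np.linalg.norm(A-B),np.degrees(np.arctan2(*(B-A)[1::-1]))-90)
E
```

```text
180 257 260 | 183 250 266 | 186 247 268 | 189 246 270 | 192 245 271 | 195 245 271 | 198 246 270 | 201 248 268 | 204 251 266 | 207 252 264 | 210 253 264 | 213 253 265 | 216 254 264 | 219 255 261 | 
disc [ 0.52088934 -0.07025189  0.092     ]
tab front top [ 0.51821944 -0.08328465  0.12      ]
[ 0.44919793 -0.02333288  0.083     ] [0.47036359 0.06100768 0.083     ] [0.45978076 0.0188374  0.083     ] 0.08695582243567414 -14.087719400621538
```

```bash
python3 -c "
from h import *
rel((.5203,-.074,.114),76)"
```

```text
shift [-0.0032  0.0012  0.1056] turn 0.3
```

```bash
python3 steer.py '[[-0.6, 0.2, 6, 0, 0.04], [-0.6, 0.2, 12, 0, 0.04], [-0.6, 0.2, 17, 0, 0.04], [-0.6, 0.2, 21.2, 0, 0.04], [-0.6, 0.2, 21.2, 0, 0.04], [-0.6, 0.2, 21.2, 0, 0]]' 40; python3 steer.py '[[0, 0, 0, 0, 0], [0, 0, 0, 0, 0], [0, 0, 0, 0, 0], [0, 0, 0, 0, 0]]' 40
python3 -c "
from h import *
W=env.read_camera('wrist');cv2.imwrite('pics/w2.png',W['color'])"
```

```text
time_s: 2.83
tool_pos: [0.5195, -0.0746, 0.1131]
tool_rot: [-179.9, 0.0, 76.3]
force: [0.2, 0.7, 1.1]
grip_width: 0.0379
grasp_force: 0.0
time_s: 3.17
tool_pos: [0.5209, -0.0756, 0.1145]
tool_rot: [179.9, -0.1, 76.2]
force: [-0.0, 0.7, -0.6]
grip_width: 0.0147
grasp_force: 0.0
```

View pics/w2.png

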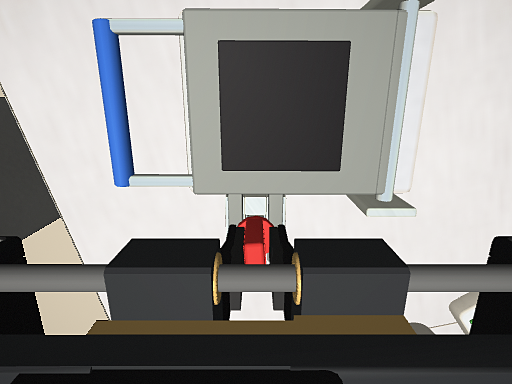

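To row units: -0.06 m is -12, -0.045 m is -9.

```bash
python3 steer.py '[[0, 0, 0, 0, 0], [0, 0, 0, 0, 0], [0, 0, 0, 0, 0], [0, 0, 0, 0, 0], [0, 0, 0, 0, 0]]' 40; python3 steer.py '[[0, 0, -0.4, 0, 0], [0, 0, -0.8, 0, 0], [0, 0, -1.4, 0, 0], [0, 0, -2, 0, 0], [0, 0, -2.8, 0, 0], [0, 0, -3.6, 0, 0]]' 40; python3 steer.py '[[0, 0, -2, 0, 0], [0, 0, -4, 0, 0], [0, 0, -6, 0, 0], [0, 0, -9, 0, 0], [0, 0, -12, 0, 0], [0, 0, -12, 0, 0]]' 40
```

```text
time_s: 3.63
tool_pos: [0.5208, -0.0757, 0.1142]
tool_rot: [179.9, -0.0, 76.2]
force: [-0.7, 0.3, 5.7]
grip_width: 0.0097
grasp_force: 40.0
time_s: 4.13
tool_pos: [0.5201, -0.0759, 0.1319]
tool_rot: [-180.0, -0.0, 76.2]
force: [0.2, -0.6, -0.8]
grip_width: 0.0099
grasp_force: 40.0
time_s: 4.63
tool_pos: [0.5223, -0.076, 0.1954]
tool_rot: [179.7, -0.1, 76.2]
force: [0.4, -1.0, -0.3]
grip_width: 0.0098
grasp_force: 40.0
```

```bash
python3 -c "
from h import *
rel((.482,.301,.21),175)"
```

```text
shift [ 0.3565 -0.1291 -0.0145] turn -98.8
```

To row units: 0.13 m is 26, 0.27 m is 54, -56 degrees is -5.6.

```bash
python3 steer.py '[[6, -2, -3, -0.7, 0], [12, -4, -3, -1.4, 0], [19, -6.6, -3, -2.1, 0], [26, -9.2, -3, -2.8, 0], [33, -12, -3, -3.5, 0], [40, -14.4, -3, -4.2, 0], [47, -17, -3, -4.9, 0], [54, -19.6, -3, -5.6, 0]]' 40;python3 -c "
from h import *
rel((.482,.301,.21),175)"
```

```text
time_s: 5.3
tool_pos: [0.4888, 0.2116, 0.2065]
tool_rot: [180.0, -0.0, 132.5]
force: [-0.1, -0.7, -0.1]
grip_width: 0.0099
grasp_force: 40.0
shift [ 0.0705  0.0554 -0.0034] turn -42.5
```

To row units: 0.07 m is 14, 0.06 m is 12, -42 degrees is -4.2.

```bash
python3 steer.py '[[6, 4, 0, -0.7, 0], [12, 8, 0, -1.4, 0], [14, 11, 0, -2.1, 0], [14, 11, 0, -2.8, 0], [14, 11, 0, -3.5, 0], [14, 11, 0, -4.2, 0], [14, 11, 0, -4.2, 0], [14, 11, 0, -4.2, 0]]' 40;python3 - <<'E'
from h import *
rel((.482,.301,.10),175)
S=env.read_camera('side');T=env.read_camera('top')
a=cv2.resize(S['color'][60:200,120:260],(400,400),interpolation=cv2.INTER_CUBIC)
b=cv2.resize(T['color'][150:290,70:210],(400,400),interpolation=cv2.INTER_CUBIC)
cv2.imwrite('pics/c3.png',np.hstack([a,b]))
E
```

```text
time_s: 5.97
tool_pos: [0.4832, 0.2986, 0.2063]
tool_rot: [180.0, -0.0, 174.0]
force: [0.5, -0.6, -0.3]
grip_width: 0.0101
grasp_force: 40.0
shift [0.0014 0.0022 0.1063] turn -1.0
```

View pics/c3.png

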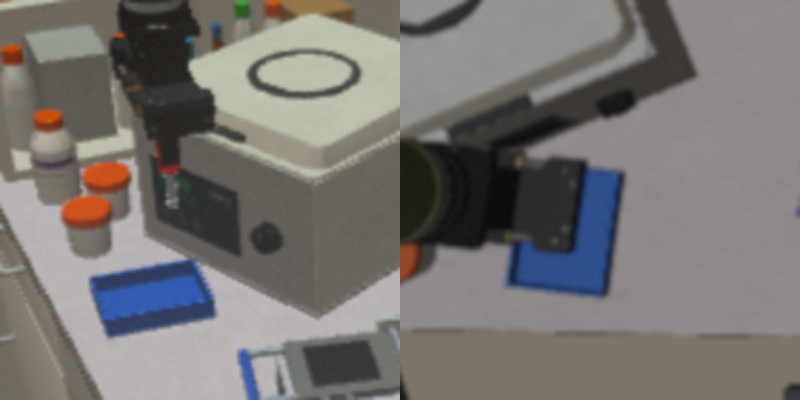

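```bash
python3 - <<'E'
from h import *
S=env.read_camera('side')
for p in((171,142),(231,169),(214,143)): print(plane(S,p,0),plane(S,p,.06))
print(plane(S,(151,148),0))
print([plane(S,(120+x*.35,60+y*.35),.026) for x,y in((92,280),(196,262),(215,312),(108,333))])
E
```

```text
[0.49334749 0.46834091 0.        ] [0.4662535  0.36636649 0.06      ]
[0.62043279 0.20530632 0.        ] [0.5844241 0.1217831 0.06     ]
[0.63500948 0.39252855 0.        ] [0.59797827 0.29587217 0.06      ]
[0.41403381 0.45814077 0.        ]
[array([0.38965692, 0.34784375, 0.026     ]), array([0.5159403, 0.3332565, 0.026    ]), array([0.49787674, 0.21904762, 0.026     ]), array([0.3740001 , 0.23083658, 0.026     ])]
```

```bash
python3 - <<'E'
from h import *
S=env.read_camera('side');T=env.read_camera('top')
for b in blobs(S,"blue",400):
    p=b[3];print([p[np.argmin(p@np.array(k))].tolist() for k in((1,0.5),(-1,1),(1,-.5),(-1,-1),(.2,-1))])
print(tri(S,(152,158),T,(113,206)),tri(S,(189,151),T,(147,210)))
print(plane(S,(157.5,176.5),0),plane(S,(195,169),0),plane(T,(107,249),.026),plane(T,(141,254),.026))
rel((.460,.304,.21),200)
E
```

```text
[[152, 158], [187, 151], [155, 169], [193, 169], [159, 176]]
[ 0.45724963  0.37782601 -0.00578965] [0.49579264 0.23425598 0.08793096]
[0.3815558 0.2696807 0.       ] [0.50979455 0.25833493 0.        ] [0.39049441 0.3609921  0.026     ] [0.37803514 0.26154361 0.026     ]
shift [ 0.0236  0.003  -0.0036] turn -25.9
```

To row units: -26 degrees is -2.6.

```bash
python3 steer.py '[[0, 0, 0, -0.7, 0], [0, 0, 0, -1.4, 0], [0, 0, 0, -2.1, 0], [0, 0, 0, -2.6, 0], [0, 0, 0, -2.6, 0], [0, 0, 0, -2.6, 0]]' 40; python3 -c "
from h import *
rel((.479,.317,.08),200)"
```

```text
time_s: 6.72
tool_pos: [0.4832, 0.2986, 0.2064]
tool_rot: [180.0, 0.0, -160.0]
force: [0.5, 0.5, -0.7]
grip_width: 0.0101
grasp_force: 40.0
shift [-0.0023  0.0187  0.1264] turn -0.0
```

Lower to just above the tray floor.

```bash
python3 steer.py '[[-0.4, 3.8, 6, 0, 0], [-0.4, 3.8, 12, 0, 0], [-0.4, 3.8, 18, 0, 0], [-0.4, 3.8, 22, 0, 0], [-0.4, 3.8, 24, 0, 0], [-0.4, 3.8, 25, 0, 0], [-0.4, 3.8, 25.4, 0, 0], [-0.4, 3.8, 25.4, 0, 0]]' 40
```

```text
time_s: 7.38
tool_pos: [0.4792, 0.3176, 0.0802]
tool_rot: [180.0, 0.1, -159.9]
force: [-0.1, -0.5, -0.9]
grip_width: 0.0096
grasp_force: 40.0
```

To row units: 0.003 m is 0.6, 0.002 m is 0.4.

```bash
python3 steer.py '[[0, 0, 0.4, 0, 0], [0, 0, 0.6, 0, 0], [0, 0, 0.6, 0, 0], [0, 0, 0.6, 0, 0]]' 4; python3 steer.py '[[1.2, 0, 0.2, 0, 0], [2.4, 0, 0.4, 0, 0], [3.6, 0, 0.6, 0, 0], [4.8, 0, 1, 0, 0], [6, 0, 1.4, 0, 0], [7.2, 0, 2, 0, 0], [8.4, 0, 2.8, 0, 0], [8.4, 0, 2.8, 0, 0]]' 3; python3 - <<'E'
from h import *
S=env.read_camera('side')
cv2.imwrite('pics/c4.png',cv2.resize(S['color'][80:200,120:260],(700,600),interpolation=cv2.INTER_CUBIC))
E
```

```text
time_s: 7.72
tool_pos: [0.4797, 0.3179, 0.0779]
tool_rot: [179.9, 0.2, -159.8]
force: [0.3, 0.4, 5.3]
grip_width: 0.0101
grasp_force: 4.0
time_s: 8.38
tool_pos: [0.4347, 0.3015, 0.0622]
tool_rot: [180.0, -0.4, -159.8]
force: [-8.1, -3.1, 12.0]
grip_width: 0.0102
grasp_force: 9.8
```

View pics/c4.png

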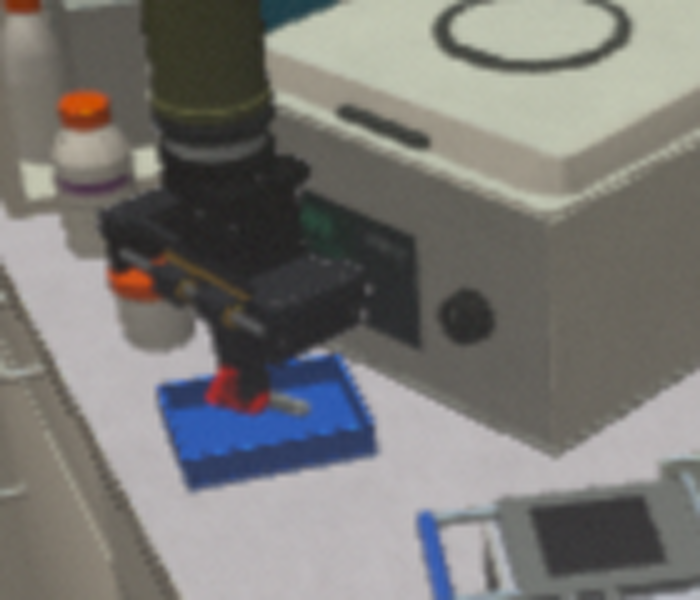

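To row units: -0.1 m is -20, -0.06 m is -12.

```bash
python3 steer.py '[[0, 0, 0, 0, 0.03], [0, 0, 0, 0, 0.03], [0, 0, 0, 0, 0.03], [0, 0, 0, 0, 0.03], [0, 0, 0, 0, 0.03], [0, 0, -6, 0, 0.03], [0, 0, -12, 0, 0.03], [0, 0, -20, 0, 0.03]]' 20; python3 steer.py '[[0, 0, -8, 0, 0.04], [0, 0, -16, 0, 0.04], [0, 0, -16, 0, 0.04]]';python3 - <<'E'
from h import *
S=env.read_camera('side')
cv2.imwrite('pics/c5.png',cv2.resize(S['color'][80:200,120:260],(700,600),interpolation=cv2.INTER_CUBIC))
rel((.45,.15,.24),120);rel((.46,.017,.14),76)
E
```

```text
time_s: 9.1
tool_pos: [0.4377, 0.3014, 0.1611]
tool_rot: [-179.9, -0.3, -159.8]
force: [0.6, 1.0, -0.1]
grip_width: 0.0297
grasp_force: 0.0
time_s: 9.35
tool_pos: [0.4427, 0.3051, 0.2511]
tool_rot: [179.7, 0.8, -159.9]
force: [1.2, 1.0, 1.4]
grip_width: 0.0384
grasp_force: 0.0
shift [ 0.0452 -0.1478  0.0064] turn 80.2
shift [ 0.0826 -0.2764  0.1056] turn 124.2
```

View pics/c5.png

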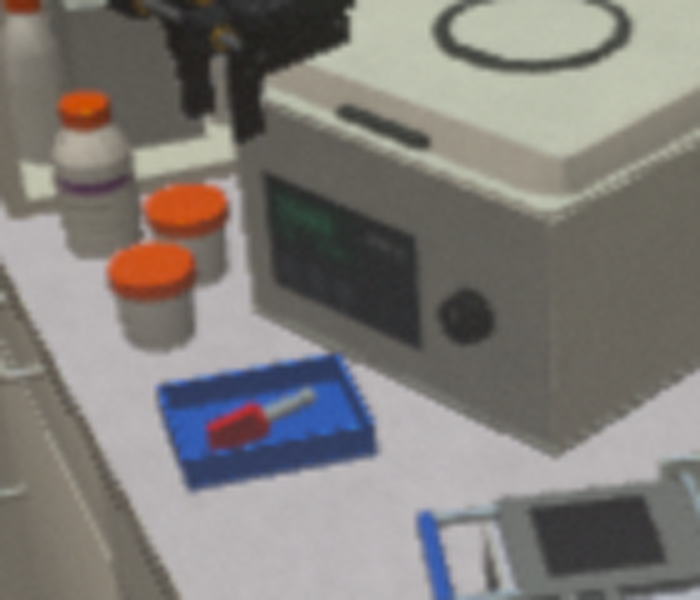

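```bash
python3 steer.py '[[2, -6, 1.2, 0.7, 0.03], [4, -12, 1.2, 1.4, 0.03], [6, -18, 1.2, 2.1, 0.03], [8, -24, 1.2, 2.8, 0.03], [9, -29.6, 1.2, 3.5, 0.03], [12, -36, 1.2, 4.2, 0.03], [14, -42, 2, 4.9, 0.03], [16, -48, 4, 5.6, 0.03]]' 25; python3 -c "
from h import *
rel((.46,.017,.17),76)"
```

```text
time_s: 10.07
tool_pos: [0.4467, 0.0483, 0.2221]
tool_rot: [179.9, 0.0, 143.8]
force: [0.9, -0.6, 0.5]
grip_width: 0.0303
grasp_force: 0.0
shift [-0.0291 -0.0175  0.0521] turn 67.8
```

To row units: 56 degrees is 5.6.

```bash
python3 steer.py '[[0, 0, 0, 0.7, 0.03], [0, 0, 0, 1.4, 0.03], [0, 0, 0, 2.1, 0.03], [0, 0, 0, 2.8, 0.03], [0, 0, 0, 3.5, 0.03], [0, 0, 0, 4.2, 0.03], [0, 0, 0, 4.9, 0.03], [0, 0, 0, 5.6, 0.03]]'; python3 -c "
from h import *
rel((.46,.017,.17),76)"
```

```text
time_s: 10.73
tool_pos: [0.4461, 0.0497, 0.221]
tool_rot: [-179.9, 0.0, 87.8]
force: [-0.0, 0.4, 0.0]
grip_width: 0.0301
grasp_force: 0.0
shift [-0.0321  0.0152  0.051 ] turn 11.8
```

To row units: 0.05 m is 10, 0.04 m is 8, 12 degrees is 1.2.

```bash
python3 steer.py '[[-6.4, 3, 8, 0.7, 0.03], [-6.4, 3, 10, 1.2, 0.03], [-6.4, 3, 10, 1.2, 0.03], [-6.4, 3, 10, 1.2, 0.03]]'; python3 - <<'E'
from h import *
W=env.read_camera('wrist')
for b in blobs(W,"blue",100):
    q=b[3];print(b[0],b[1],b[2])
    if b[0][1]<330:
        lo=q[q[:,1]>q[:,1].max()-4].mean(0);hi=q[q[:,1]<q[:,1].min()+4].mean(0)
        A,B=plane(W,lo,.083),plane(W,hi,.083);print(A,B,(A+B)/2,np.linalg.norm(A-B))
cv2.imwrite('pics/w6.png',W['color'])
rel((.46,.0175,.08),76)
E
```

```text
time_s: 11.07
tool_pos: [0.4594, 0.0171, 0.1708]
tool_rot: [-179.8, 0.1, 76.2]
force: [0.3, 0.2, 0.6]
grip_width: 0.0297
grasp_force: 0.0
[258.36900625 199.89020153] 1439 ((259.0, 200.0), (106.0, 14.0), 90.0)
[ 0.44918053 -0.02419432  0.083     ] [0.46973878 0.06145747 0.083     ] [0.45945966 0.01863157 0.083     ] 0.08808444811083868
shift [-0.0005 -0.0001  0.0921] turn 0.3
```

View pics/w6.png

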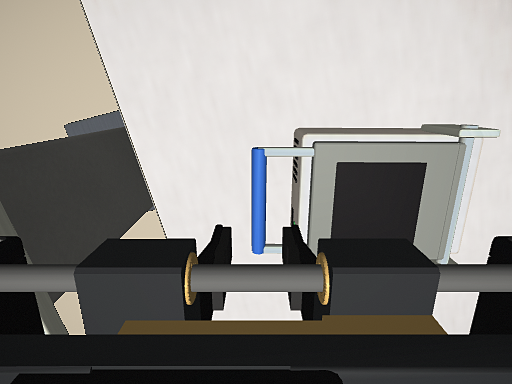

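```bash
python3 steer.py '[[0, 0, 6, 0, 0.03], [0, 0, 11, 0, 0.03], [0, 0, 15, 0, 0.03], [0, 0, 17.6, 0, 0.03], [0, 0, 18.2, 0, 0.03], [0, 0, 18.2, 0, 0.03], [0, 0, 18.2, 0, 0], [0, 0, 18.2, 0, 0]]' 25; python3 steer.py '[[0, 0, 0, 0, 0], [0, 0, 0, 0, 0], [0, 0, 0, 0, 0], [0, 0, 0, 0, 0], [0, 0, 0, 0, 0]]' 25
```

```text
time_s: 11.78
tool_pos: [0.462, 0.018, 0.0829]
tool_rot: [179.9, -0.1, 76.2]
force: [-0.6, 0.3, 0.4]
grip_width: 0.0227
grasp_force: 0.0
time_s: 12.2
tool_pos: [0.4609, 0.0178, 0.0823]
tool_rot: [-180.0, -0.1, 76.2]
force: [-3.2, 0.3, 7.5]
grip_width: 0.0113
grasp_force: 25.0
```

```bash
python3 steer.py '[[0, 0.06, -2.1, 0, 0], [0, 0.28, -4.18, 0, 0], [0, 0.62, -6.24, 0, 0], [0, 1.1, -8.28, 0, 0], [0, 1.7, -10.28, 0, 0], [0, 2.44, -12.24, 0, 0], [0, 3.3, -14.16, 0, 0], [0, 4.28, -16, 0, 0]]' 30; python3 -c "
from h import *
h=np.array((.616,-.021,.082));u=np.array((.971,-.2385,0))
o=env.get_obs();d=o['tool_pos']-h;print(-d@u,d[2],np.hypot(d@u,d[2]),np.degrees(np.arctan2(d[2],-d@u)))
for t in (30,60,90):
    r=np.radians(t);rel(h-u*.16*np.cos(r)+np.array((0,0,.16*np.sin(r))),76.2)"
```

```text
time_s: 12.87
tool_pos: [0.48, 0.013, 0.162]
tool_rot: [-179.7, -0.0, 76.2]
force: [-5.5, 3.9, -0.6]
grip_width: 0.0109
grasp_force: 30.0
0.14010586695936056 0.07996649077067007 0.16132046864117927 29.71589292642478
shift [-0.0005  0.0016 -0.    ] turn -0.0
shift [-0.0005  0.0599 -0.0589] turn -0.0
shift [-0.0005  0.1398 -0.0807] turn -0.0
```

```bash
python3 steer.py '[[0, 1.1, -1.78, 0, 0], [0, 2.32, -3.48, 0, 0], [0, 3.66, -5.1, 0, 0], [0, 5.08, -6.62, 0, 0], [0, 6.62, -8.06, 0, 0], [0, 8.24, -9.38, 0, 0], [0, 9.94, -10.6, 0, 0], [0, 11.72, -11.72, 0, 0]]' 30; python3 -c "
from h import *
h=np.array((.616,-.021,.082));u=np.array((.971,-.2385,0))
o=env.get_obs();d=o['tool_pos']-h;print(-d@u,d[2],np.hypot(d@u,d[2]),np.degrees(np.arctan2(d[2],-d@u)))
for t in (60,90):
    r=np.radians(t);rel(h-u*.16*np.cos(r)+np.array((0,0,.16*np.sin(r))),76.2)"
```

```text
time_s: 13.53
tool_pos: [0.5363, -0.001, 0.2231]
tool_rot: [-179.6, -0.1, 76.2]
force: [-10.5, 2.8, 14.7]
grip_width: 0.0111
grasp_force: 30.0
0.08218500809274289 0.14110243818730178 0.16329198883474208 59.78137158350545
shift [-0.0004  0.0022  0.0025] turn 0.0
shift [-0.0004  0.0821 -0.0194] turn 0.0
```

```bash
python3 steer.py '[[0, 1, -1.1, 0, 0], [0, 2.48, -1.98, 0, 0], [0, 3.76, -2.56, 0, 0], [0, 5.06, -3.06, 0, 0], [0, 6.38, -3.52, 0, 0], [0, 7.72, -3.9, 0, 0], [0, 9.08, -4.24, 0, 0], [0, 10.44, -4.5, 0, 0]]' 30; python3 -c "
from h import *
h=np.array((.616,-.021,.082));u=np.array((.971,-.2385,0))
o=env.get_obs();d=o['tool_pos']-h;print(-d@u,d[2],np.hypot(d@u,d[2]),np.degrees(np.arctan2(d[2],-d@u)))
for t in (80,90):
    r=np.radians(t);rel(h-u*.16*np.cos(r)+np.array((0,0,.16*np.sin(r))),76.2)"
```

```text
time_s: 14.2
tool_pos: [0.59, -0.0147, 0.2427]
tool_rot: [180.0, 0.0, 76.2]
force: [-1.8, 1.8, 1.1]
grip_width: 0.011
grasp_force: 30.0
0.026807445188933184 0.16066684041991075 0.162887914616385 80.52739432208173
shift [ 0.     -0.001   0.0031] turn -0.0
shift [0.0001 0.0268 0.0007] turn -0.0
```

To row units: 0.0268 m is 5.36, 0.0245 m is 4.9.

```bash
python3 steer.py '[[0, 1.2, -0.14, 0, 0], [0, 2.4, -0.28, 0, 0], [0, 3.4, -0.36, 0, 0], [0, 4.2, -0.4, 0, 0], [0, 4.9, -0.44, 0, 0], [0, 5.36, -0.44, 0, 0], [0, 5.36, -0.44, 0, 0], [0, 5.36, -0.44, 0, 0]]' 30; python3 - <<'E'
from h import *
S=env.read_camera('side');T=env.read_camera('top')
o=env.get_obs();print(o['force'],o['tool_pos'],o['grip_width'])
h=np.array((.616,-.021,.08));u=np.array((.971,-.2385,0));v=np.array((.2385,.971,0))
for b in blobs(S,"blue",6): print("S",b[0],b[1],b[2])
for b in blobs(T,"blue",6): print("T",b[0],b[1],b[2])
for s in(-45,45): print(pix(S,h+v*s/1000+np.array((0,0,.16))),pix(S,h+v*s/1000))
a=cv2.resize(S['color'][110:230,190:330],(700,600),interpolation=cv2.INTER_CUBIC);cv2.imwrite('pics/c7.png',a)
E
```

```text
time_s: 14.87
tool_pos: [0.6151, -0.021, 0.2443]
tool_rot: [-180.0, 0.0, 76.2]
force: [-1.2, -0.5, 0.6]
grip_width: 0.0111
grasp_force: 30.0
[-1.53524734 -0.65287404 -0.67111692] [ 0.61481447 -0.02089887  0.24426088] 0.011369892128030657
S [193.   18.5] 20 ((193.0, 18.5), (3.0, 4.0), 90.0)
S [41.28571429 65.42857143] 7 ((41.5, 65.0), (4.0, 1.0), 90.0)
S [262.75   139.6875] 48 ((262.5000305175781, 139.50001525878906), (12.074767112731934, 4.0249223709106445), 63.43495178222656)
S [173.4414557  163.32278481] 632 ((172.82830810546875, 163.25096130371094), (20.701745986938477, 39.744895935058594), 79.3803482055664)
S [506.87250996 269.21115538] 251 ((504.5, 266.5), (33.0, 13.0), 90.0)
S [293.0952381  281.77380952] 84 ((293.0, 281.5), (9.0, 10.0), 90.0)
T [18.81343284 46.10447761] 134 ((18.884613037109375, 45.923072814941406), (13.590154647827148, 11.094003677368164), 33.6900634765625)
T [265.15384615  68.8974359 ] 234 ((265.4448547363281, 68.83794403076172), (12.539868354797363, 23.50187110900879), 85.2363510131836)
T [250.80952381 167.71428571] 21 ((250.70005798339844, 167.60003662109375), (6.260990142822266, 3.130495071411133), 26.56505012512207)
T [127.00610687 229.32824427] 1310 ((127.12601470947266, 229.5863494873047), (34.22767639160156, 43.75813674926758), 7.853313446044922)
T [396.14705882 223.39705882] 68 ((396.5, 223.5), (7.0, 9.0), 90.0)
[265.44442943 145.41795505] [264.05080921 193.78803776]
[257.82190772 129.41423397] [257.03592964 176.44356252]
```

View pics/c7.png

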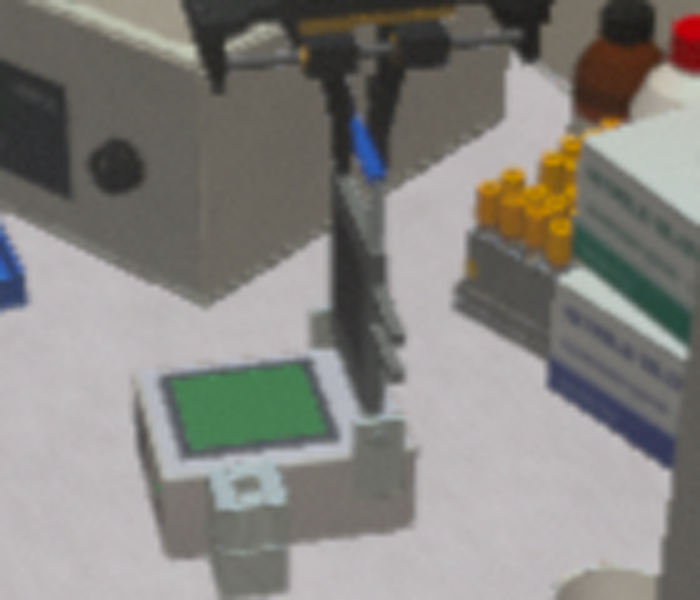

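```bash
python3 steer.py '[[0, 0.2, 0, 0, 0], [0, 0.2, 0, 0, 0], [0, 0.2, 0, 0, 0], [0, 0.2, 0, 0, 0]]' 30; python3 -c "
from cell import env
print(env.sign_off())"
```

```text
time_s: 15.3
tool_pos: [0.6157, -0.0211, 0.2443]
tool_rot: [-180.0, 0.0, 76.2]
force: [-3.1, -1.8, -1.6]
grip_width: 0.0113
grasp_force: 30.0
the job is handed in; nothing more can be done
None
```

The job is handed in at 15.3 s: the pin is lying in the blue tray, and the flap is standing upright, within about 1° by the camera and arm position, with its bar still gripped; the sign-off returned no verdict.

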